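# Load the empty bay of the sloping pack tester and guard it

## Task

Load the loose battery pack from the cutting mat into whichever bay of the sloping test rig is empty: lay it on the deck, push it up under the keeper until it is fully home and the sprung catch has popped up behind it. Then slide the wire guard all the way across so that it stands over the pack you loaded; if the guard is in your way at the start, slide it aside first. Leave the pack that is already in the rig, and the other things on the bench, where they are.

Things in the scene. Friction and masses are not known exactly. Their poses are not given: they have to be found in the camera images.
- rig: Test rig, bolted down: grey deck 190 mm (along slope) x 310 mm wide on legs, rising away from the robot at 25 deg. Origin on the bench under the deck's middle, x level away from the robot, y left; deck surface 85 mm above it (45 at front edge, 125 at back). Two equal bays, centred 85 mm left and right of the middle; one is empty. Rear rail 56 mm above the deck, 86 mm up-slope of the middle.
- bay_left: Left (+y) bay. Origin on the deck where a seated pack's origin lies (within about 1 mm); x up the slope, y left, z square to the deck. Rigid end stop: face at x=56 mm. Keeper (roof) overhangs it from x=42 mm, underside 34, top 39 mm above the deck. Side cheeks 58 mm apart inside, 34 high, only at x=38 to 68 mm. Lower end: catch, upper face at x=-56 mm, so a seated pack has 2 mm of play.
- bay_right: Right (-y) bay, same as bay_left. To load either bay: lower the pack parallel to the deck with its origin 18 to 22 mm down-slope of the bay's (its underside presses the catch down), then slide it up-slope along the deck, under the keeper, until it bumps on the stop; the catch pops up behind it. Exactly one bay holds a pack at the start.
- catch_left (a joint): Travel (m) of the left bay's sprung steel catch, a block 30 mm wide, at x=-66 to -56 mm in the bay, standing 8 mm above the deck: 0 = up, 0.008 = level with the deck, 0.012 = end. Moves square to the deck; needs 1.5 N at first, 2.7 N at 8 mm.
- catch_right (a joint): The same for the right bay's catch.
- guard (a joint): Sliding wire guard (m, along the rig's y): 0 = right end, over the right bay; 0.17 = left end, over the left bay. Rigid end stops, starts anywhere, stays where left, friction about 1.5 N. 76 mm wide; reaches from 59 mm down-slope to 99 mm up-slope of the bay centres; underside 46, top 52 mm above the deck, rear block on the rail 69 mm high.
- guard_handle (a point): Middle of the top of the guard's handle: black upright blade, 60 mm long along the slope, 14 mm thick across, 40 mm tall, tilted with the deck. This point is 92 mm above the deck (foot of the blade 52 mm), square to it, 10 mm down-slope of the bay centres, mid-width of the guard.
- pack_a: The loose battery pack to load, lying flat on the cutting mat left of the rig: grey plastic block 110 x 50 x 30 mm with black ends, about 0.25 to 0.47 kg. Origin at the centre of its underside, x along its length, z up. Both ends and both ways round are alike.
- pack_b: An identical pack, already seated in one of the two bays of the rig, tilted with the deck. Same origin and axes. Leave it there.
- tin: Bystander: round dark steel tip-cleaner tin, 64 mm diameter, 26 mm high. Origin at the centre of its underside.
- spool: Bystander: aluminium spool standing on end, 56 mm diameter, 50 mm high. Origin at the centre of its underside.
Mind the look-alikes: they are no part of the job. What is shaped like the pack_a but turquoise is not meant.

How it is judged:
By the outcome, as a careful person would: the job done as asked, in the order asked, and still so for the second after the job is handed in, with the robot touching nothing.
It also fails if it takes over 66 s, if anything falls off the work surface, if the arm or the gripper's body presses on something with over 40 N, if the wrist force passes 120 N, or if a joint passes its speed limit or range.

## Robot

A 6-joint arm with a two-finger parallel gripper is mounted at the origin on the work surface. World frame = base frame: x ahead of the robot, y to its left, z up, the work surface at z = 0. Lengths are in m, angles in rad, forces in N, time in s.
With the tool pointing down it reaches from about 0.275 to 0.725 m from the base axis. Payload 5.6 kg.
Tool frame: the origin (TCP) lies at the very end of the fingers, on their centre line; the grasp point (between the pads) lies 19 mm behind it (grasp_offset is the distance from the TCP to the grasp point, in m); z points along the fingers, y is the direction in which the jaws open and shut (so a half turn about z gives the same grasp; the last joint's range is limited). The gripper opens to 85 mm and grips with 20 to 120 N. Pads are 22 mm wide; open, the fingers measure 114 mm over their backs; the gripper's body (76 mm by 85 mm) begins 54 mm behind the grasp point. The pads swing forward as they close: fully open they stand 13 mm farther back than shut.
Start: joints at [1.552, 0.255, 0.108, 0, -1.424, -0.285], TCP at [0.165, 0.525, 0.231] pointing down, gripper open.
Joint ranges: [-2.95, 2.95], [-1.21, 1.97], [-1.09, 1.5], [-2.87, 1.71], [-2.94, -0.07], [-3.05, 3.05]. Speed limits (rad/s): [2.57, 2.57, 3.14, 3.14, 3.14, 3.14].

## Interface

Orientations are given as a unit quaternion [x, y, z, w].
In Python, from rig import move_to, movel, movej, grip, hold, solve_ik, get_obs, camera, Unreachable, hand_in, grasp_offset gives the robot as it stands. Calls block until the motion is done:
- move_to(position, orientation): joint-space move of the TCP to a pose.
- movel(position, rotation=None, velocity=0.15): straight line of the TCP; rotation=None keeps the orientation; velocity is the mean speed in m/s.
- movej(angles): joint-space move.
- grip(opening): opening from 0.0 (shut) to 1.0 (fully open); the grip force is fixed at half the most; returns when the fingers have stopped.
- hold(seconds).
- solve_ik(position, orientation): joint angles nearest the present ones, or None.
- get_obs(): the state.
- camera(name): name is "scene" or "top"; returns a dict with "frame" (420x560x3 uint8, red, green, blue), "fx", "fy", "cx", "cy" (pixels), "eye" and "orientation" of the camera in the world. Camera axes: x right, y up, looking along -z (the intrinsics and any distortion apply to the point x, -y, -z); pixel columns grow to the right and rows downward; lengths in m; the calibration is good to about 2 mm. A picture is of the moment at which its call begins. There is no depth.
A pose or a line that the arm cannot do raises Unreachable and nothing moves.
- hand_in(): hands the job in, once; it reports no verdict.
The state is a dict: "clock": time; "q": joint angles; "joint_vel": joint speeds; "joint_torque": joint torques, N m; "ee_pos": TCP position; "ee_rot": TCP orientation; "ft_force": force on the tool from outside, world axes, zero at the start; "torque": the same for the moment, N m; "gripper_width": opening from 0.0 (shut) to 1.0 (fully open).
Only numpy, scipy, OpenCV 4.12 (cv2) and the standard library are available. Lean on these libraries where they do the work, as an engineer would, in place of code of your own. Each camera call takes 0.05 s, during which the arm holds its last target.

## Working session

There is one attempt and no reset: what is moved stays moved. The work goes in short steps, each a Python script; the robot and the scene stay as the last script left them, time stands still between calls to the robot, and variables do not carry over. Pictures are saved under pics/ and viewed, and the job is handed in when it is done.

```bash
ls; mkdir -p pics; python3 - <<'E'
from rig import *
import cv2,pickle
d={}
for n in("scene","top"):
    c=camera(n);d[n]=c
    cv2.imwrite(f"pics/{n}0.png",c["frame"][:,:,::-1])
    print(n,{k:v for k,v in c.items() if k!="frame"})
pickle.dump(d,open("c0.pkl","wb"))
o=get_obs();print(o["clock"],o["ee_pos"],o["ee_rot"],o["gripper_width"],grasp_offset)
E
```

```text
pics
scene {'fx': 509.2983943848042, 'fy': 509.2983943848042, 'cx': 289.01552474963916, 'cy': 207.4181591699498, 'eye': array([1.01663818, 0.75565541, 0.99626995]), 'orientation': array([0.09703835, 0.3575303 , 0.89706392, 0.24089826])}
top {'fx': 395.4046742631301, 'fy': 395.4046742631301, 'cx': 275.9022491521038, 'cy': 203.09463896342086, 'eye': array([0.5460535 , 0.04995393, 1.00806772]), 'orientation': array([-0.03484373,  0.02174982,  0.71524683, -0.69766384])}
0.1 [0.16435061 0.52442919 0.23050534] [ 9.88481975e-01 -1.51336394e-01 -8.90636690e-05  8.20642695e-04] 0.9967560829518878 0.0187
```

View pics/scene0.png

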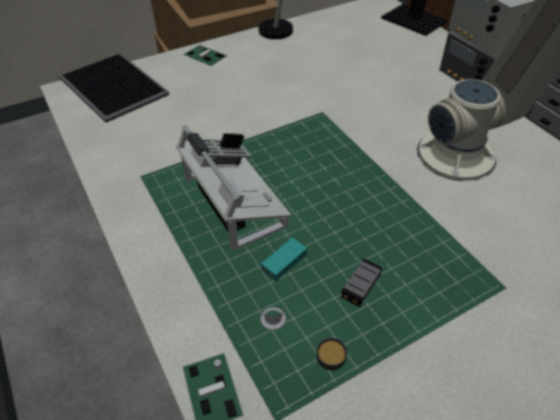

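View pics/top0.png

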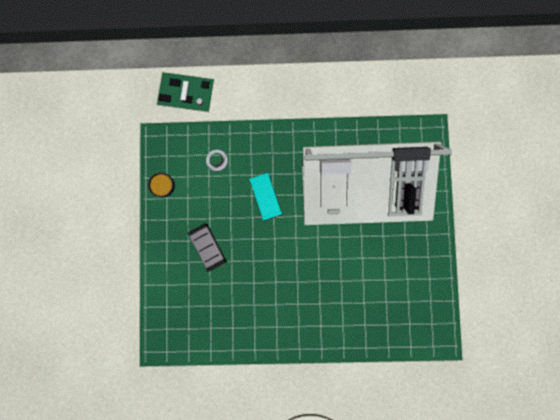

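The scene view shows the loose grey pack at about (362,281), a turquoise look-alike at (284,258), and the rig with the guard over its far (right) bay. The top view shows the pack at (207,247), the empty left bay near (335,185), and the guard at the right bay near (410,185). The tin is at (161,185) and the spool at (217,160). Next I'll measure with rays.

```bash
cat > h.py <<'E'
import numpy as np,cv2,pickle
from scipy.spatial.transform import Rotation as R
def proj(c,p):
    v=R.from_quat(c["orientation"]).inv().apply(np.atleast_2d(p)-c["eye"])
    return np.c_[c["cx"]+c["fx"]*v[:,0]/-v[:,2], c["cy"]-c["fy"]*v[:,1]/-v[:,2]]
def ray(c,px,z):
    px=np.atleast_2d(px).astype(float)
    d=np.c_[(px[:,0]-c["cx"])/c["fx"],-(px[:,1]-c["cy"])/c["fy"],-np.ones(len(px))]
    d=R.from_quat(c["orientation"]).apply(d)
    return c["eye"]+d*((z-c["eye"][2])/d[:,2])[:,None]
E
python3 - <<'E'
from h import *
d=pickle.load(open("c0.pkl","rb"))
t,s=d["top"],d["scene"]
for c in(t,s): print(proj(c,[[0,0,0],[.165,.525,.231]]).round())
print(ray(t,[[207,247]],.03),ray(s,[[362,281]],.03))
for n,(x0,y0,x1,y1) in {"top":(130,110,470,280),"scene":(140,100,400,380)}.items():
    f=d[n]["frame"][y0:y1,x0:x1,::-1]
    k=800/(x1-x0); k=min(k,600/(y1-y0))
    cv2.imwrite(f"pics/{n}0z.png",cv2.resize(f,None,fx=k,fy=k,interpolation=cv2.INTER_CUBIC));print(n,k)
f=t["frame"][210:285,175:240,::-1];cv2.imwrite("pics/packz.png",cv2.resize(f,None,fx=8,fy=8,interpolation=cv2.INTER_CUBIC))
E
```

```text
[[310. 460.]
 [ 39. 442.]]
[[456. 155.]
 [609. 245.]]
[[0.5204255  0.23981251 0.03      ]] [[0.5269747  0.24942428 0.03      ]]
top 2.3529411764705883
scene 2.142857142857143
```

View pics/top0z.png

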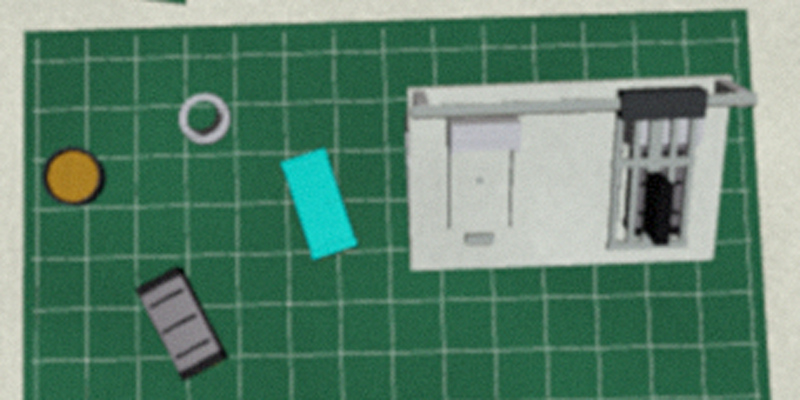

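View pics/scene0z.png

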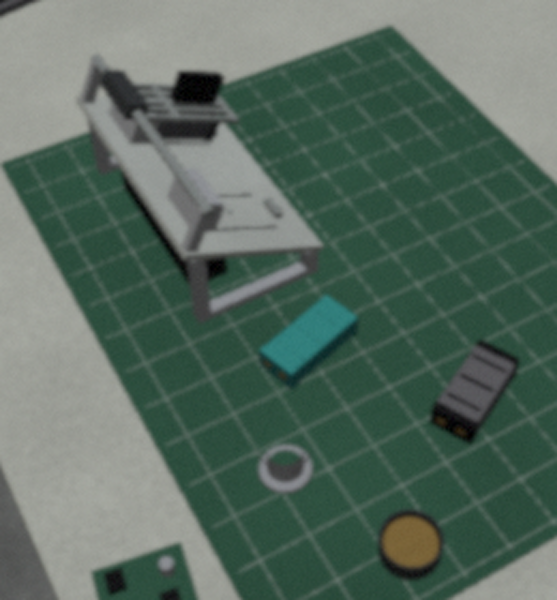

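View pics/packz.png

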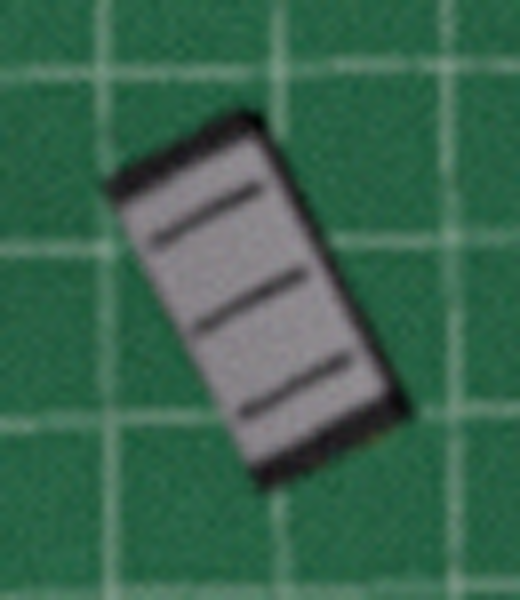

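```bash
cat > m.py <<'E'
from h import *
d=pickle.load(open("c0.pkl","rb"))
t,s=d["top"],d["scene"]
roi={"top":(180,215,235,280),"scene":(335,250,390,312)}
for n in roi:
    c=d[n];x0,y0,x1,y1=roi[n]
    f=c["frame"][y0:y1,x0:x1].astype(int)
    g=f[:,:,1]-f[:,:,0]
    solid=(np.abs(f.max(2)-f.min(2))<28)
    grey=(solid&(f.min(2)>85)).astype(np.uint8)
    grey=cv2.morphologyEx(grey,cv2.MORPH_CLOSE,np.ones((5,5)))
    nl,lab,st,ce=cv2.connectedComponentsWithStats(grey)
    k=1+np.argmax(st[1:,4])
    ys,xs=np.where(lab==k)
    W=ray(c,np.c_[xs+x0,ys+y0],.03)[:,:2]*1000
    r=cv2.minAreaRect(W.astype(np.float32))
    print(n,"grey area px",st[k,4],"centroid px",ce[k]+[x0,y0],"world mean",W.mean(0),"rect",r)
E
python3 m.py
```

```text
top grey area px 711 centroid px [206.00562588 247.11111111] world mean [520.26036919 242.29884266] rect ((520.2547607421875, 242.452880859375), (89.41925048828125, 48.839988708496094), 27.23631477355957)
scene grey area px 414 centroid px [361.57487923 279.49516908] world mean [525.17860746 245.38744666] rect ((522.3844604492188, 243.0229034423828), (80.43392181396484, 40.63401794433594), 26.471242904663086)
```

```bash
python3 - <<'E'
from h import *
d=pickle.load(open("c0.pkl","rb"))
def z(n,x0,y0,x1,y1,k,o):
    f=d[n]["frame"][y0:y1,x0:x1,::-1]
    f=cv2.resize(f,None,fx=k,fy=k,interpolation=cv2.INTER_CUBIC)
    for x in range(x0,x1,10): cv2.putText(f,str(x),(int((x-x0+.5)*k),10),0,.35,(0,0,255));cv2.line(f,(int((x-x0+.5)*k),0),(int((x-x0+.5)*k),4),(0,0,255))
    for y in range(y0,y1,10): cv2.putText(f,str(y),(0,int((y-y0+.5)*k)),0,.35,(0,0,255))
    cv2.imwrite(o,f)
z("top",295,135,455,235,5,"pics/rt.png")
z("scene",170,118,295,250,4.5,"pics/rs.png")
E
```

```text
(no output)
```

View pics/rt.png

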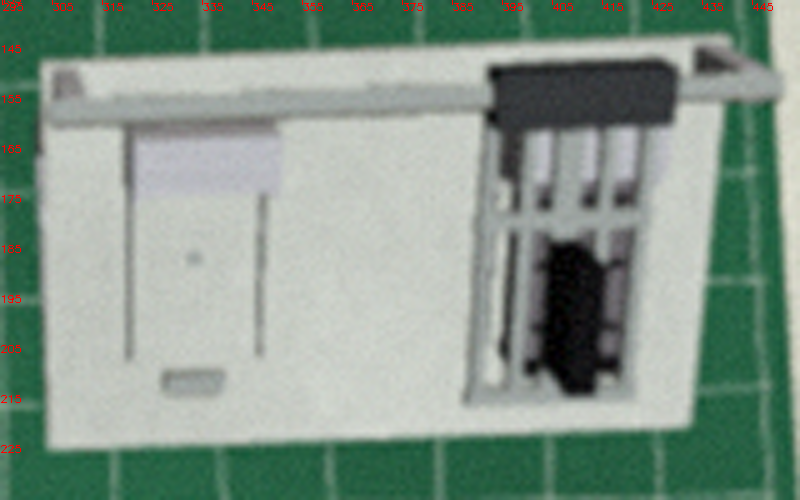

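View pics/rs.png

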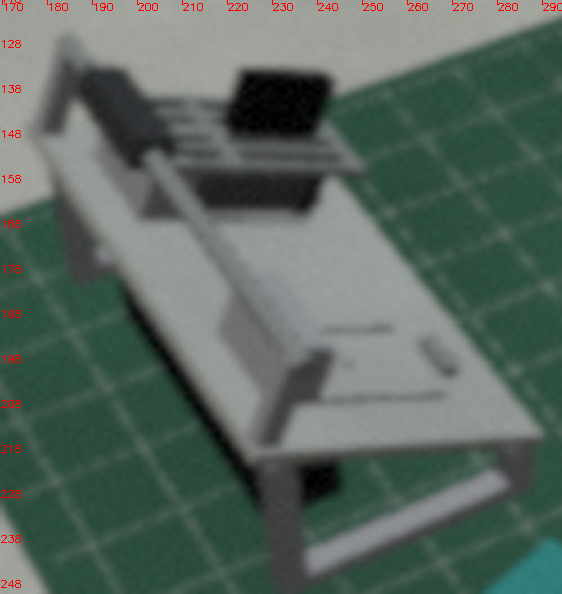

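```bash
cat > fit.py <<'E'
from h import *
from scipy.optimize import least_squares
d=pickle.load(open("c0.pkl","rb"))
t,s=d["top"],d["scene"]
S=np.radians(25)
def deck(u,y,h=0): # rig frame: u up-slope from middle, h square to deck
    return np.array([u*np.cos(S)-h*np.sin(S), y, .085+u*np.sin(S)+h*np.cos(S)])
def W(p,q): return R.from_euler('z',p[2]).apply(np.atleast_2d(q))+[p[0],p[1],0]
pts=[(t,(304.0,224.5),deck(-.095,.155)),(t,(433,220.3),deck(-.095,-.155)),(t,(302.6,146.9),deck(.095,.155)),(t,(440.2,141.7),deck(.095,-.155)),
(s,(290.2,214.0),deck(-.095,.155)),(s,(226.5,217),deck(.095,.155))]
def res(p,sel): return np.concatenate([(proj(c,W(p,q))[0]-px) for c,px,q in sel])
if __name__=="__main__":
  for sel in(pts,pts[:4],pts[4:]):
    r=least_squares(res,[.6,-.05,0],args=(sel,));print(r.x, np.degrees(r.x[2]),r.fun.round(1))
  p=least_squares(res,[.6,-.05,0],args=(pts,)).x
  for c,px,z in((t,(333.4,186.2),0.08),):
    q=ray(c,[px],z);print("hole",q,R.from_euler('z',-p[2]).apply(q-[p[0],p[1],0]))
E
python3 fit.py
```

```text
[ 0.65797338 -0.15528309  0.00954874] 0.5471024923935055 [ 0.4 -0.3 -0.3 -0.5  0.6  0.2  0.9  0.2  0.7  0.3  0.5  1.5]
[ 0.657784   -0.15433545  0.01125187] 0.6446847368159138 [ 0.1 -0.1 -0.7 -0.5  0.2  0.4  0.4  0.2]
[ 0.65537764 -0.15861423 -0.00575852] -0.3299390755812169 [ 0.3 -0.3 -0.3  0.2]
hole [[ 0.65717749 -0.07017846  0.08      ]] [[1.67746429e-05 8.51083477e-02 8.00000000e-02]]
```

```bash
python3 - <<'E'
from fit import *
p=[.6577,-.1548,.0103]
for nm,q in dict(c_up_l=deck(-.056,.1,.008),c_up_r=deck(-.056,.07,.008),c_lo_l=deck(-.066,.1,.008),c_lo_r=deck(-.066,.07,.008),keepf_l=deck(.042,.115,.039),keepf_r=deck(.042,.055,.039),hole=deck(0,.085),handle=deck(-.01,-.085,.092),handle_lo=deck(-.04,-.085,.092),handle_hi=deck(.02,-.085,.092),handle_hir=deck(.02,-.092,.092)).items():
    a=proj(t,W(p,q))[0];b=proj(s,W(p,q))[0]
    print(nm,"top",a.round(1),"zoom",((a-[294.6,134.6])*5).round(),"scene zoom",((b-[169.6,117.6])*4.5).round())
E
```

```text
c_up_l top [327.4 209.8] zoom [164. 376.] scene zoom [449. 367.]
c_up_r top [340.  209.4] zoom [227. 374.] scene zoom [423. 334.]
c_lo_l top [327.3 213.7] zoom [164. 396.] scene zoom [463. 366.]
c_lo_r top [340.  213.3] zoom [227. 393.] scene zoom [437. 334.]
keepf_l top [322.5 174. ] zoom [140. 197.] scene zoom [334. 344.]
keepf_r top [349.7 173. ] zoom [275. 192.] scene zoom [284. 277.]
hole top [333.5 186.1] zoom [195. 257.] scene zoom [350. 365.]
handle top [419.3 201. ] zoom [623. 332.] scene zoom [280.  61.]
handle_lo top [418.1 214.1] zoom [617. 397.] scene zoom [323.  63.]
handle_hi top [420.5 187.6] zoom [630. 265.] scene zoom [236.  58.]
handle_hir top [423.9 187.5] zoom [646. 264.] scene zoom [231.  52.]
```

```bash
cat > g.py <<'E'
from fit import *
from rig import *
P=[.6577,-.1548,.0103]
PK=np.array([.521,.2428]); PY=np.radians(27)
def quat(z,y):
    z=np.array(z)/np.linalg.norm(z); y=np.array(y)/np.linalg.norm(y)
    return R.from_matrix(np.c_[np.cross(y,z),y,z]).as_quat()
RZ=R.from_euler('z',P[2])
QD={sg:quat(RZ.apply([np.sin(S),0,-np.cos(S)]),RZ.apply([0,sg,0])) for sg in(1,-1)}
QP={sg:quat([0,0,-1],[-np.sin(PY)*sg,np.cos(PY)*sg,0]) for sg in(1,-1)}
def D(u,y,h): return W(P,deck(u,y,h))[0]
N=RZ.apply([-np.sin(S),0,np.cos(S)]); U=RZ.apply([np.cos(S),0,np.sin(S)]); Y=RZ.apply([0,1,0])
def st(m=""):
    o=get_obs(); f=o["ft_force"]
    print(m,"t%.1f"%o["clock"],"pos",o["ee_pos"].round(4),"F(U,Y,N)",np.array([f@U,f@Y,f@N]).round(1),"w%.3f"%o["gripper_width"]);return o
E
python3 - <<'E'
from g import *
for sg in(1,-1):
  for n,p,q in(("pick",[*PK,.001],QP[sg]),("pickup",[*PK,.15],QP[sg]),("lay+",D(-.02,.085,.08),QD[sg]),("lay",D(-.02,.085,.001),QD[sg]),("seat",D(0,.085,.001),QD[sg]),("gr",D(-.01,-.065,.14),QD[sg]),("gr",D(-.01,-.085,.06),QD[sg]),("gl",D(-.01,.085,.06),QD[sg])):
    a=solve_ik(p,q);print(sg,n,None if a is None else np.round(a,2))
E
```

```text
1 pick [ 0.71  0.48 -0.19  0.   -0.9  -1.81]
1 pickup [ 0.71  0.34  0.02  0.   -1.25 -1.81]
1 lay+ [ 0.18  0.15 -0.39  0.13 -0.61 -1.83]
1 lay [ 0.17  0.28 -0.42  0.16 -0.44 -1.86]
1 seat [ 0.16  0.31 -0.36  0.14 -0.48 -1.84]
1 gr [-0.15  0.16 -0.12 -0.09 -0.86 -1.37]
1 gr [-0.18  0.29 -0.14 -0.12 -0.72 -1.31]
1 gl [ 0.18  0.19 -0.37  0.13 -0.58 -1.83]
-1 pick [ 0.71  0.48 -0.19  0.   -0.9   1.33]
-1 pickup [ 0.71  0.34  0.02  0.   -1.25  1.33]
-1 lay+ [ 0.18  0.15 -0.39  0.13 -0.61  1.31]
-1 lay [ 0.17  0.28 -0.42  0.16 -0.44  1.28]
-1 seat [ 0.16  0.31 -0.36  0.14 -0.48  1.3 ]
-1 gr [-0.15  0.16 -0.12 -0.09 -0.86  1.78]
-1 gr [-0.18  0.29 -0.14 -0.12 -0.72  1.84]
-1 gl [ 0.18  0.19 -0.37  0.13 -0.58  1.31]
```

```bash
python3 - <<'E'
from g import *
st("0")
move_to([*PK,.12],QP[1]); st("hover")
movel([*PK,.03],velocity=.15)
movel([*PK,.001],velocity=.05); st("down")
grip(0.0); st("grip")
c=camera("top"); cv2.imwrite("pics/t1.png",c["frame"][:,:,::-1])
movel([*PK,.15],velocity=.15); st("lift")
c=camera("scene"); cv2.imwrite("pics/s1.png",c["frame"][100:400,150:550,::-1].repeat(2,0).repeat(2,1))
E
```

```text
0 t0.1 pos [0.1644 0.5244 0.2305] F(U,Y,N) [-0.1 -0.3  0.2] w0.997
hover t1.8 pos [0.5209 0.2435 0.1202] F(U,Y,N) [ 0.1 -0.2 -0.4] w0.996
down t3.3 pos [0.5211 0.2428 0.001 ] F(U,Y,N) [ 0.3 -0.1 -0.2] w1.002
grip t3.7 pos [0.5213 0.243  0.0016] F(U,Y,N) [0.7 0.  3.3] w0.571
lift t4.9 pos [0.5202 0.2424 0.1486] F(U,Y,N) [-1.4  0.1 -3. ] w0.577
```

View pics/s1.png

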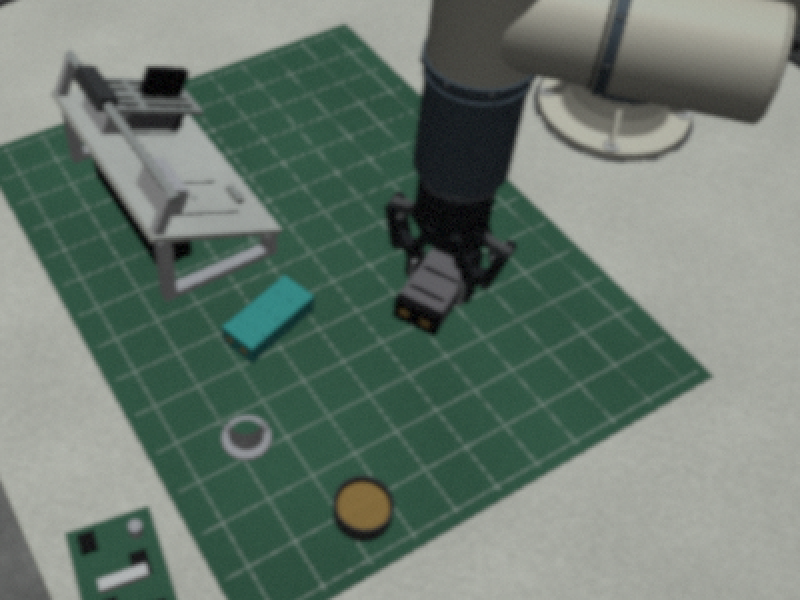

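The pack is held level between the fingers at about (435,280) in the enlarged picture, and the bystanders haven't moved. Next I'll carry it over the left bay and check.

```bash
python3 - <<'E'
from g import *
move_to(D(-.022,.085,.07),QD[1]); hold(.2);st("over")
movel(D(-.022,.085,.02),velocity=.1); hold(.2);st("low")
d={}
for n,(x0,y0,x1,y1) in {"top":(290,130,390,240),"scene":(180,120,340,240)}.items():
    c=camera(n);d[n]=c
    cv2.imwrite(f"pics/{n}2.png",cv2.resize(c["frame"][y0:y1,x0:x1,::-1],None,fx=5,fy=5,interpolation=cv2.INTER_CUBIC))
pickle.dump(d,open("c2.pkl","wb"))
E
```

```text
over t6.4 pos [ 0.6077 -0.0693  0.1391] F(U,Y,N) [-2.2  0.8 -3.3] w0.574
low t7.2 pos [ 0.6288 -0.07    0.0948] F(U,Y,N) [-0.9 -0.3 -3. ] w0.575
```

View pics/top2.png

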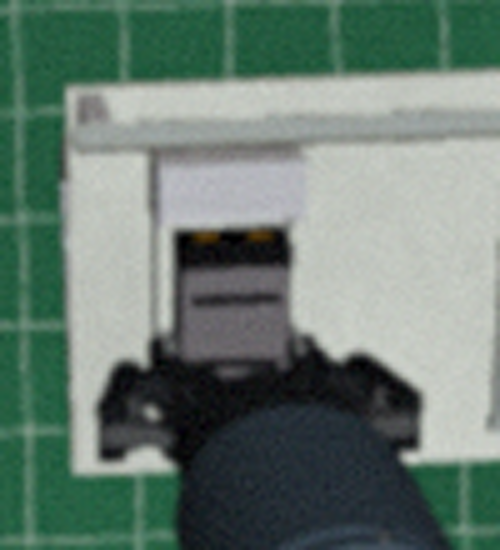

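View pics/scene2.png

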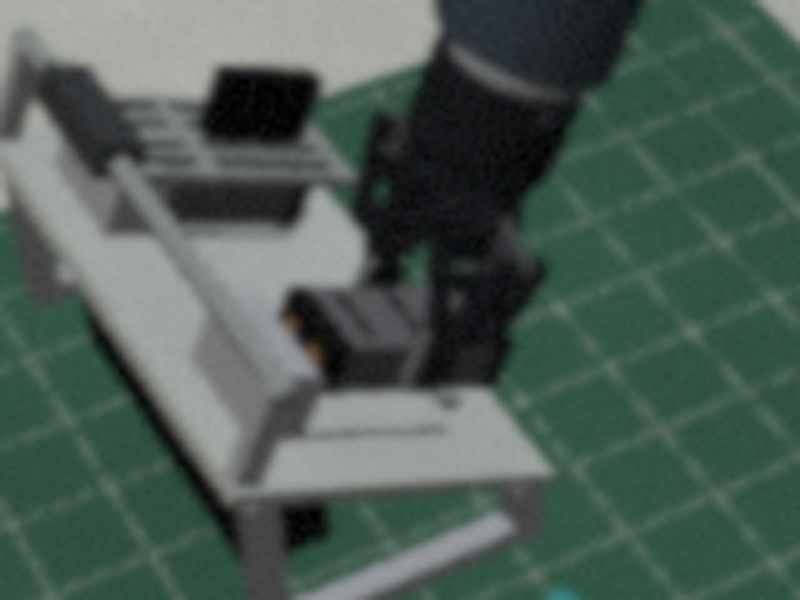

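```bash
python3 - <<'E'
from g import *
d=pickle.load(open("c2.pkl","rb"))
for n,(x,y) in {"top":(289.6,129.6),"scene":(179.6,119.6)}.items():
  for u in(-.022,):
    for h in(.019,.049):
      for yy in(.06,.11):
        print(n,u+.055,h,yy,((proj(d[n],D(u+.055,yy,h))[0]-[x,y])*5).round())
f=d["top"]["frame"][170:190,322:352].astype(int)
print(f[:,10:18].mean(1).round().astype(int)[:, :].tolist())
print(f[14:18].mean(0)[:,0].round().astype(int).tolist())
E
```

```text
top 0.033 0.019 0.06 [281. 224.]
top 0.033 0.019 0.11 [171. 228.]
top 0.033 0.049 0.06 [292. 243.]
top 0.033 0.049 0.11 [178. 248.]
scene 0.033 0.019 0.06 [273. 336.]
scene 0.033 0.019 0.11 [319. 398.]
scene 0.033 0.049 0.06 [292. 287.]
scene 0.033 0.049 0.11 [339. 349.]
[[179, 182, 186], [179, 180, 185], [183, 184, 189], [186, 189, 192], [177, 181, 179], [130, 133, 129], [54, 51, 45], [23, 15, 4], [21, 16, 13], [15, 15, 16], [15, 15, 18], [16, 16, 18], [26, 25, 26], [61, 60, 61], [95, 92, 96], [106, 102, 107], [104, 102, 107], [105, 102, 106], [87, 85, 89], [50, 49, 53]]
[188, 187, 136, 67, 68, 90, 99, 98, 100, 100, 102, 100, 100, 103, 104, 104, 103, 104, 103, 103, 106, 104, 106, 102, 104, 112, 164, 193, 193, 192]
```

Seen from the top, the pack is centred sideways in the bay. It sits about 2 mm further down-slope than nominal, so I'll correct for that and lower it until it touches.

```bash
python3 - <<'E'
from g import *
movel(D(-.018,.085,.012),velocity=.05); hold(.3); o=st("base"); f0=o["ft_force"]@N
h=.010
while h>-.006:
    movel(D(-.018,.085,h),velocity=.03); hold(.1)
    o=st("h%.4f"%h); 
    if o["ft_force"]@N-f0>7: break
    h-=.001
print("end h",h)
for n,(x0,y0,x1,y1) in {"top":(290,130,390,240),"scene":(180,120,340,240)}.items():
    c=camera(n)
    cv2.imwrite(f"pics/{n}3.png",cv2.resize(c["frame"][y0:y1,x0:x1,::-1],None,fx=5,fy=5,interpolation=cv2.INTER_CUBIC))
E
```

```text
base t8.0 pos [ 0.6354 -0.07    0.0883] F(U,Y,N) [-2.  -0.7 -3.5] w0.575
h0.0100 t8.3 pos [ 0.6363 -0.07    0.0864] F(U,Y,N) [-1.5  1.1 -4. ] w0.571
h0.0090 t8.7 pos [ 0.6367 -0.07    0.0856] F(U,Y,N) [-1.5  0.3 -3.3] w0.573
h0.0080 t9.0 pos [ 0.6372 -0.07    0.0848] F(U,Y,N) [-2.2 -0.3 -1.8] w0.572
h0.0070 t9.4 pos [ 0.6377 -0.07    0.0838] F(U,Y,N) [-2.1 -0.4 -1.7] w0.578
h0.0060 t9.7 pos [ 0.638  -0.07    0.0829] F(U,Y,N) [-1.  -0.2 -1.8] w0.579
h0.0050 t10.1 pos [ 0.6384 -0.07    0.0819] F(U,Y,N) [-1.1  0.4 -1.6] w0.574
h0.0040 t10.4 pos [ 0.6388 -0.07    0.081 ] F(U,Y,N) [-1.1  0.7 -2.2] w0.576
h0.0030 t10.8 pos [ 0.6393 -0.07    0.0801] F(U,Y,N) [-1.9  0.3 -1.4] w0.573
h0.0020 t11.1 pos [ 0.6397 -0.07    0.0792] F(U,Y,N) [-0.7  0.1 -1.6] w0.570
h0.0010 t11.5 pos [ 0.6401 -0.07    0.0783] F(U,Y,N) [-1.3  0.7 -1.1] w0.571
h0.0000 t11.8 pos [ 0.6402 -0.07    0.0782] F(U,Y,N) [-5.4  1.4  8.4] w0.574
end h 0.0
```

View pics/scene3.png

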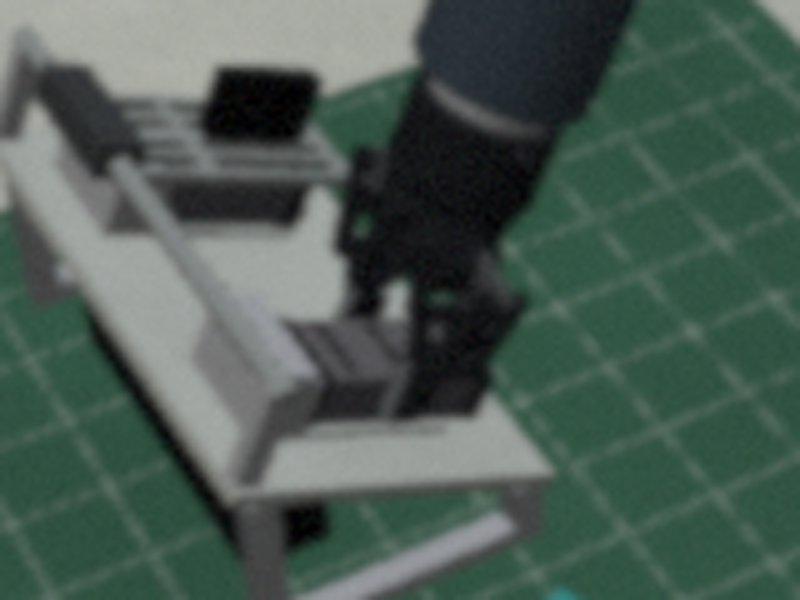

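View pics/top3.png

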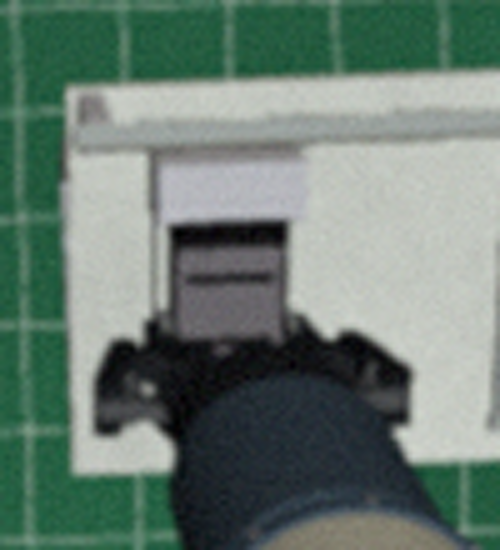

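The pack lies flat on the deck with its upper end just short of the keeper, and the catch is pressed down. Now I'll slide it up.

```bash
python3 - <<'E'
from g import *
h=.0007
movel(D(-.017,.085,h),velocity=.03); st()
for u in(-.012,-.007,-.004):
    movel(D(u,.085,h),velocity=.03);o=st("u%.4f"%u)
    if o["ft_force"]@U<-15: print("early");break
else:
  u=-.003
  while u<.012:
    movel(D(u,.085,h),velocity=.03);o=st("u%.4f"%u)
    if o["ft_force"]@U<-14: break
    u+=.001
for n,(x0,y0,x1,y1) in {"top":(290,130,390,240),"scene":(180,120,340,240)}.items():
    c=camera(n)
    cv2.imwrite(f"pics/{n}4.png",cv2.resize(c["frame"][y0:y1,x0:x1,::-1],None,fx=5,fy=5,interpolation=cv2.INTER_CUBIC))
E
```

```text
t12.2 pos [ 0.6407 -0.07    0.0784] F(U,Y,N) [-5.3  1.4  3.3] w0.575
u-0.0120 t12.5 pos [ 0.645  -0.0703  0.0804] F(U,Y,N) [-5.  -0.3  4.3] w0.574
u-0.0070 t12.8 pos [ 0.6495 -0.0703  0.0825] F(U,Y,N) [-4.  -0.1  4.7] w0.571
u-0.0040 t13.0 pos [ 0.6519 -0.0703  0.0837] F(U,Y,N) [-5.5 -1.   6.9] w0.572
u-0.0030 t13.3 pos [ 0.6523 -0.0703  0.0838] F(U,Y,N) [-6.   0.4  7.5] w0.578
u-0.0020 t13.5 pos [ 0.6532 -0.0704  0.0842] F(U,Y,N) [-6.8  0.3  8.5] w0.573
u-0.0010 t13.8 pos [ 0.6541 -0.0704  0.0847] F(U,Y,N) [-6.6  0.2  7.6] w0.573
u0.0000 t14.0 pos [ 0.655  -0.0704  0.0851] F(U,Y,N) [-6.1 -0.   7.4] w0.573
u0.0010 t14.3 pos [ 0.6561 -0.0703  0.0856] F(U,Y,N) [-5.1  0.1  6.7] w0.573
u0.0020 t14.5 pos [ 0.6571 -0.0703  0.086 ] F(U,Y,N) [-6.7  0.2  6.3] w0.571
u0.0030 t14.8 pos [ 0.6574 -0.0703  0.0862] F(U,Y,N) [-8.9  0.4  9. ] w0.577
u0.0040 t15.0 pos [ 0.6574 -0.0704  0.0862] F(U,Y,N) [-10.8   1.2  11.4] w0.573
u0.0050 t15.3 pos [ 0.6574 -0.0704  0.0862] F(U,Y,N) [-13.1   1.8  14.4] w0.578
u0.0060 t15.5 pos [ 0.6573 -0.0704  0.0862] F(U,Y,N) [-15.2   3.5  17.9] w0.576
```

View pics/top4.png

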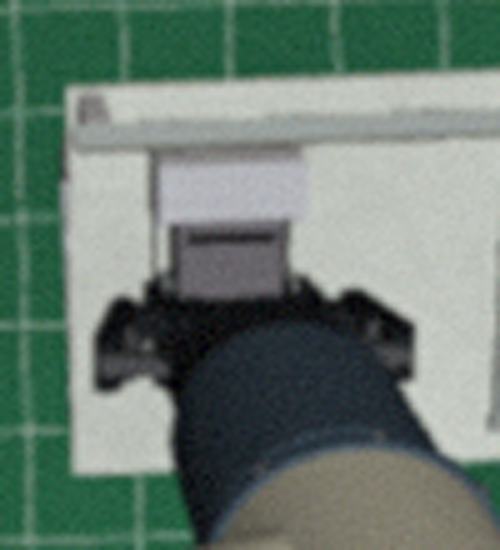

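View pics/scene4.png

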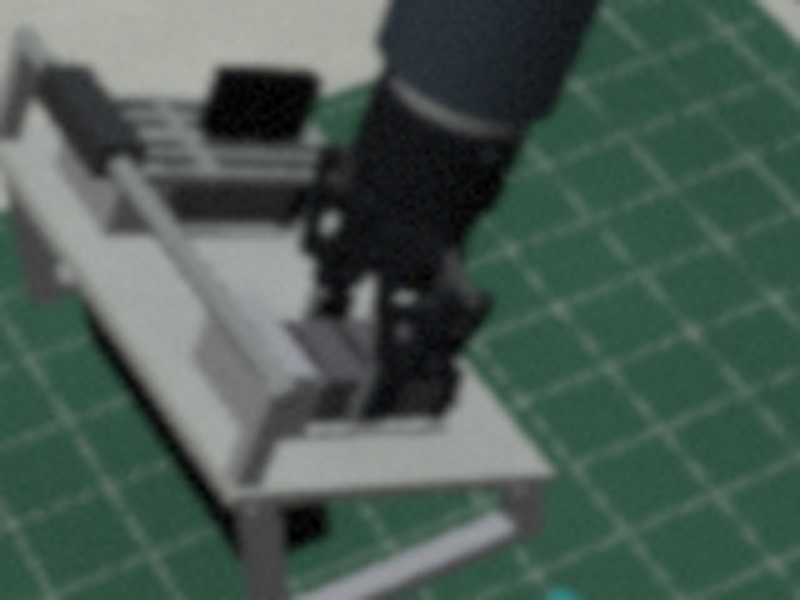

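It hit a firm stop: TCP x held at 0.6574 while the force kept building. I'll relax, release, retreat along the deck normal, and check the catch.

```bash
python3 - <<'E'
from g import *
movel(D(.0035,.085,.001),velocity=.03); st("relax")
grip(1.0); st("open")
movel(D(.003,.085,.13),velocity=.15)
move_to(D(-.01,-.063,.15),QD[1]); st("away")
d={}
for n,(x0,y0,x1,y1) in {"top":(295,135,455,235),"scene":(170,118,295,250)}.items():
    c=camera(n);d[n]=c
    k=5 if n=="top" else 4.5
    cv2.imwrite(f"pics/{n}5.png",cv2.resize(c["frame"][y0:y1,x0:x1,::-1],None,fx=k,fy=k,interpolation=cv2.INTER_CUBIC))
pickle.dump(d,open("c5.pkl","wb"))
E
```

```text
relax t15.9 pos [ 0.6574 -0.0702  0.0862] F(U,Y,N) [-8.1  1.1  7.6] w0.572
open t16.4 pos [ 0.66   -0.0697  0.0877] F(U,Y,N) [-0.  -0.2 -0.1] w0.998
away t18.0 pos [ 0.5856 -0.2192  0.2154] F(U,Y,N) [-0.1  0.6  0. ] w1.004
```

View pics/top5.png

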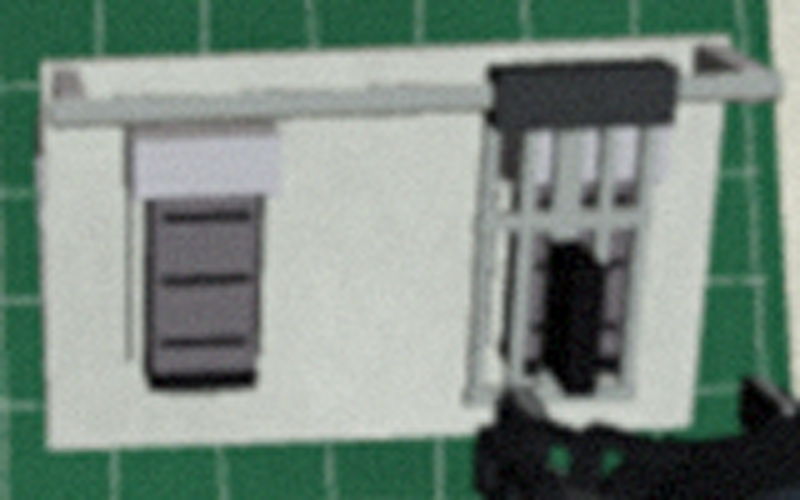

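View pics/scene5.png

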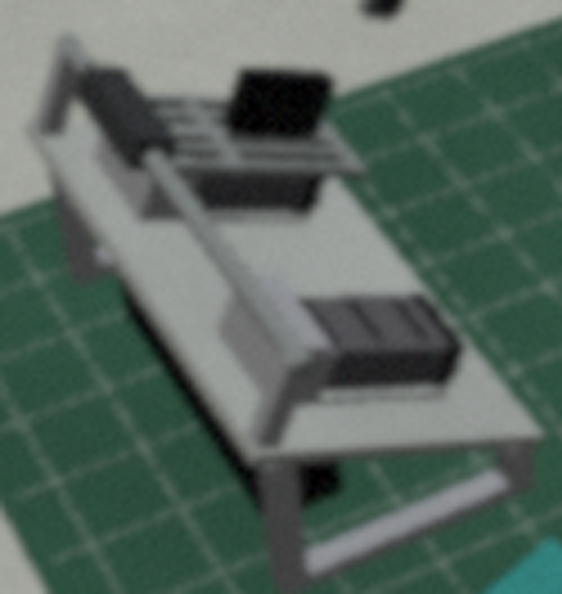

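```bash
python3 - <<'E'
from g import *
d=pickle.load(open("c5.pkl","rb"));c=d["top"]
for u in(-.058,-.056,-.054): print(u,"topedge",proj(c,D(u,.085,.03)).round(1),"bottom",proj(c,D(u,.085,0)).round(1))
print("catch lower top edge",proj(c,D(-.066,.085,.008)).round(1),"side",proj(c,D(-.054,.11,.03)).round(1),proj(c,D(-.054,.06,.03)).round(1))
f=c["frame"][204:220,330:340].mean(1).round().astype(int);print(list(zip(range(204,220),f.tolist())))
s=d["scene"];x=(169.6,117.6)
for u in(-.058,-.054): print([((proj(s,D(u,y,h))[0]-x)*4.5).round().tolist() for y,h in((.06,.03),(.11,.03),(.11,0))])
E
```

```text
-0.058 topedge [[335.  213.8]] bottom [[333.2 209.1]]
-0.056 topedge [[335. 213.]] bottom [[333.2 208.4]]
-0.054 topedge [[335.  212.2]] bottom [[333.3 207.6]]
catch lower top edge [[333.6 213.5]] side [[324.2 212.6]] [[345.8 211.8]]
[(204, [75, 72, 76]), (205, [103, 99, 104]), (206, [107, 103, 109]), (207, [106, 103, 107]), (208, [92, 90, 94]), (209, [59, 57, 60]), (210, [23, 22, 25]), (211, [15, 16, 17]), (212, [51, 53, 52]), (213, [119, 123, 117]), (214, [174, 178, 170]), (215, [192, 197, 189]), (216, [193, 197, 190]), (217, [192, 196, 189]), (218, [192, 196, 189]), (219, [192, 196, 190])]
[[431.0, 293.0], [474.0, 346.0], [455.0, 388.0]]
[[425.0, 293.0], [468.0, 347.0], [450.0, 389.0]]
```

The pack lies square in the left bay (top view x 147–262, lower end at y≈388), but it hides its own catch. I'll test the catch mechanically: re-grip, pull gently down-slope, then push home again.

```bash
python3 - <<'E'
from g import *
movel(D(-.01,-.03,.15),velocity=.3)
movel(D(.002,.085,.08),velocity=.25)
movel(D(.002,.085,.003),velocity=.1); 
grip(0.0); o=st("grip")
u0=(o["ee_pos"]-[P[0],P[1],.085])@U; print("u0",u0)
u=.002
while u>-.008:
    u-=.001; movel(D(u,.085,.002),velocity=.03);o=st("u%.3f  act %.4f"%(u,(get_obs()["ee_pos"]-[P[0],P[1],.085])@U))
    if o["ft_force"]@U>10: print("HELD");break
E
```

```text
grip t20.4 pos [ 0.6575 -0.0698  0.0895] F(U,Y,N) [-2.1 -0.2  7.4] w0.574
u0 0.0024838848841466157
u0.001  act 0.0025 t20.6 pos [ 0.6575 -0.0698  0.0895] F(U,Y,N) [-1.1  1.1 13.9] w0.571
u0.000  act 0.0025 t20.9 pos [ 0.6575 -0.0698  0.0895] F(U,Y,N) [ 0.3  0.2 10.9] w0.573
u-0.001  act 0.0022 t21.1 pos [ 0.6572 -0.0697  0.0894] F(U,Y,N) [2.3 0.4 7.3] w0.573
u-0.002  act 0.0021 t21.4 pos [ 0.6571 -0.0697  0.0894] F(U,Y,N) [ 4.1 -0.9  6. ] w0.572
u-0.003  act 0.0020 t21.6 pos [ 0.657  -0.0696  0.0894] F(U,Y,N) [ 5.5 -2.4  5.1] w0.572
u-0.004  act 0.0020 t21.9 pos [ 0.6569 -0.0696  0.0896] F(U,Y,N) [ 7.3 -3.2  2.3] w0.571
u-0.005  act 0.0020 t22.1 pos [ 0.6568 -0.0696  0.0897] F(U,Y,N) [ 8.9 -3.   0.8] w0.574
u-0.006  act 0.0020 t22.4 pos [ 0.6567 -0.0695  0.0899] F(U,Y,N) [10.8 -2.9  0.7] w0.573
HELD
```

Pulling down-slope at 10.8 N moved it only 0.5 mm, so the catch is up. Now I'll push it gently home again, release, and do the guard.

```bash
python3 - <<'E'
from g import *
movel(D(.002,.085,.003),velocity=.03); st("back")
movel(D(.005,.085,.002),velocity=.03); st("push")
movel(D(.003,.085,.003),velocity=.03); st("relax")
grip(1.0); st("open")
movel(D(.003,.085,.15),velocity=.2)
c=camera("top");cv2.imwrite("pics/top6.png",cv2.resize(c["frame"][135:235,295:455,::-1],None,fx=5,fy=5,interpolation=cv2.INTER_CUBIC))
y=-.063
movel(D(-.01,y,.15),velocity=.3)
movel(D(-.01,y,.085),velocity=.15); st("near")
movel(D(-.01,y,.062),velocity=.05); st("at handle")
grip(0.0); st("grip")
c=camera("scene");cv2.imwrite("pics/scene6.png",cv2.resize(c["frame"][100:250,150:310,::-1],None,fx=4,fy=4,interpolation=cv2.INTER_CUBIC))
E
```

```text
back t22.8 pos [ 0.6571 -0.0697  0.0893] F(U,Y,N) [-2.6  1.7  9.8] w0.571
push t23.1 pos [ 0.6571 -0.0697  0.0893] F(U,Y,N) [-13.    5.3  29.1] w0.572
relax t23.3 pos [ 0.6571 -0.0696  0.0894] F(U,Y,N) [-5.7  2.  14. ] w0.572
open t23.8 pos [ 0.6583 -0.0698  0.0887] F(U,Y,N) [-0.2  0.4 -0.2] w0.999
near t25.9 pos [ 0.6137 -0.2177  0.1584] F(U,Y,N) [-0.   0.3  0.7] w0.996
at handle t26.6 pos [ 0.6231 -0.2183  0.1368] F(U,Y,N) [-0.  -0.7  0.5] w1.000
grip t27.2 pos [ 0.6231 -0.2185  0.1375] F(U,Y,N) [-0.8 -1.6  3.8] w0.153
```

View pics/scene6.png

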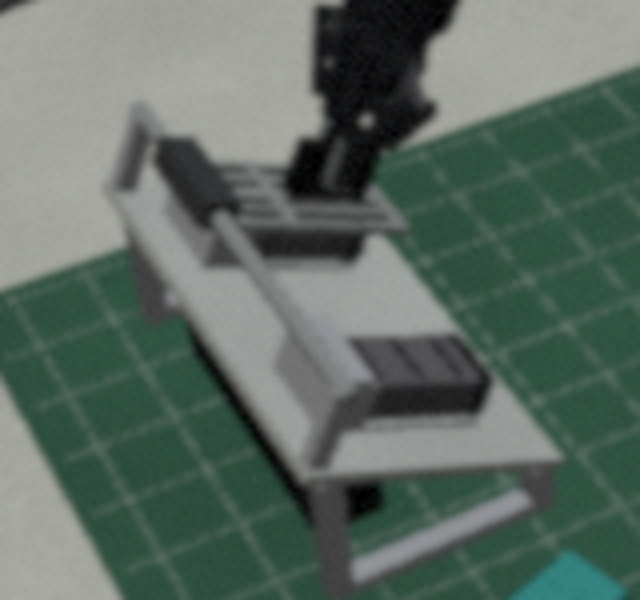

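View pics/top6.png

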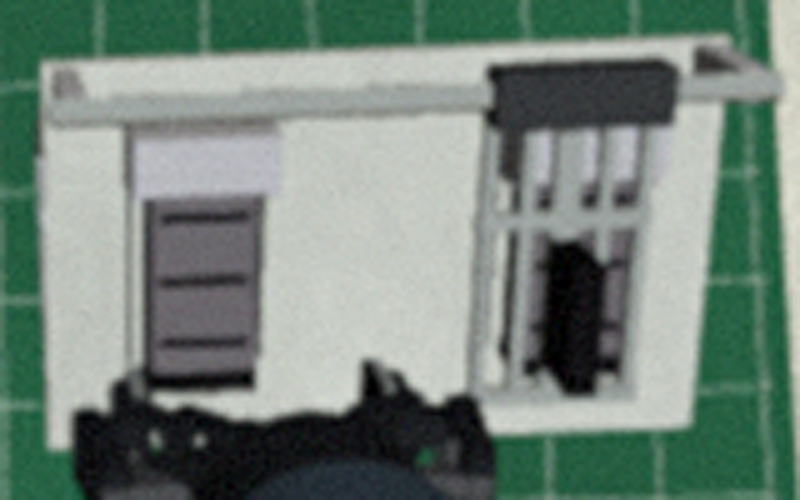

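The handle is gripped (opening 13 mm), and the pack stays where it was. Next, slide the guard to the left stop.

```bash
python3 - <<'E'
from g import *
movel(D(-.01,.0,.0625),velocity=.08); st("mid")
movel(D(-.01,.075,.0625),velocity=.08); st("near")
y=.075
while y<.1:
    y+=.002; movel(D(-.01,y,.0625),velocity=.04); o=st("y%.3f act %.4f"%(y,(get_obs()["ee_pos"]-[P[0],P[1],.085])@Y))
    if o["ft_force"]@Y<-12: break
movel(D(-.01,y-.003,.0625),velocity=.03); st("relax")
grip(1.0); st("open")
movel(D(-.01,y-.003,.15),velocity=.15)
move_to([.45,.0,.35],QD[1]); st("away")
d={}
for n,(x0,y0,x1,y1,k) in {"top":(120,60,460,280,2.35),"scene":(140,100,400,380,2.14)}.items():
    c=camera(n);d[n]=c
    cv2.imwrite(f"pics/{n}7.png",cv2.resize(c["frame"][y0:y1,x0:x1,::-1],None,fx=k,fy=k,interpolation=cv2.INTER_CUBIC))
pickle.dump(d,open("c7.pkl","wb"))
E
```

```text
mid t28.2 pos [ 0.6224 -0.1548  0.1375] F(U,Y,N) [1.4 1.6 2.3] w0.151
near t29.3 pos [ 0.6217 -0.08    0.1375] F(U,Y,N) [ 2.   1.7 -0.3] w0.155
y0.077 act 0.0768 t29.5 pos [ 0.6216 -0.0783  0.1375] F(U,Y,N) [ 3.2 -0.8 -1.3] w0.149
y0.079 act 0.0789 t29.8 pos [ 0.6216 -0.0762  0.1375] F(U,Y,N) [ 3.8 -1.  -3.3] w0.154
y0.081 act 0.0811 t30.0 pos [ 0.6216 -0.0741  0.1374] F(U,Y,N) [ 4.5 -1.1 -2.8] w0.157
y0.083 act 0.0831 t30.3 pos [ 0.6216 -0.0721  0.1375] F(U,Y,N) [ 4.  -1.4 -3.3] w0.152
y0.085 act 0.0851 t30.5 pos [ 0.6216 -0.0701  0.1375] F(U,Y,N) [ 4.5 -0.7 -3. ] w0.153
y0.087 act 0.0854 t30.8 pos [ 0.6215 -0.0698  0.1375] F(U,Y,N) [ 6.5 -9.4 -6.4] w0.150
y0.089 act 0.0855 t31.0 pos [ 0.6215 -0.0697  0.1375] F(U,Y,N) [  8.2 -19.5  -8.7] w0.151
relax t31.3 pos [ 0.6215 -0.0698  0.1375] F(U,Y,N) [ 4.9 -3.6 -4.6] w0.154
open t32.0 pos [ 0.6213 -0.0691  0.1374] F(U,Y,N) [-0.1 -0.7 -0.2] w0.998
away t33.5 pos [4.501e-01 2.000e-04 3.483e-01] F(U,Y,N) [-0.6 -0.2 -0.2] w1.000
```

View pics/top7.png

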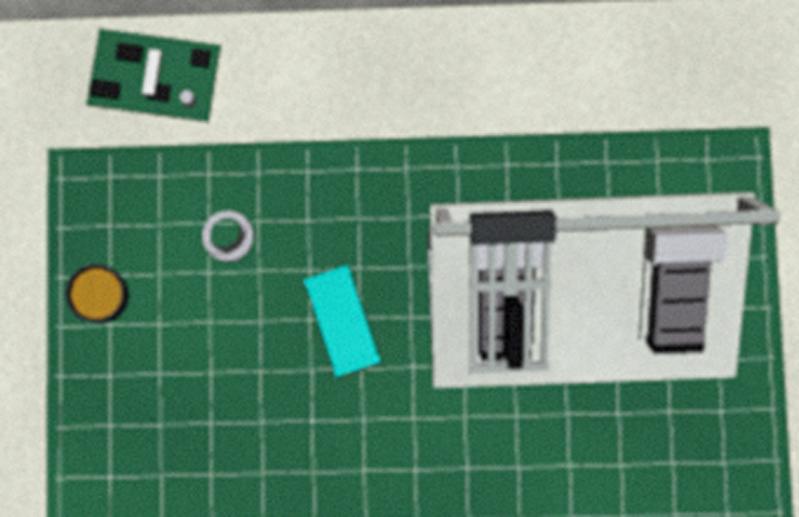

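View pics/scene7.png

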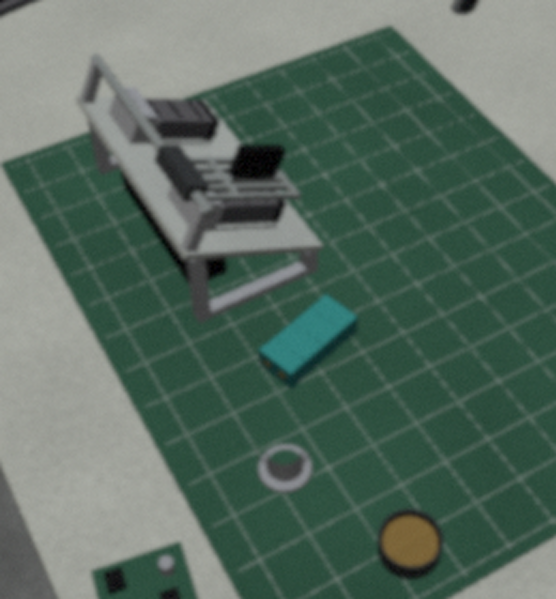

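The guard stands over the loaded left bay (top view 470–550), against its stop. The other pack sits in the right bay and the bystanders are where they were. Handing in.

```bash
python3 -c "
from rig import *
hand_in()"
```

```text
the job is handed in; nothing more can be done
```

I loaded the loose grey pack into the empty left bay, slid the wire guard over it to its left stop, and handed the job in at about 34 s of the 66 s allowed. The guard started near the right end and was not in the way, so it did not need moving first.

- **Pack seated:** it slid up until it stopped hard against the end stop. A re-grip and gentle pull down-slope at about 11 N moved it only about 0.5 mm, so I take the catch to be up. I then pushed it home again.
- **Guard:** it ran into a rigid stop at rig y = 0.0855 m, against a nominal 0.085 m. The last pictures show it standing over the loaded pack.
- **Everything else:** the pack already in the rig, the turquoise look-alike, the tin and the spool look unmoved in the last pictures. The arm was clear of everything, with wrist force near zero.

**Weak points in the checks:**
- The catch is hidden behind the pack in both views, so that check rests on the pull test and not on a picture.
- The two cameras differed by 2–5 mm on the pack's starting position. I corrected about 2 mm of that before laying the pack on the deck.

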